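# Sort salvaged electronic parts into bins and a two-tier case

### The arm

A 7-joint arm with a two-finger parallel gripper is mounted at the origin on the work surface. World frame = base frame: x ahead of the robot, y to its left, z up, the work surface at z = 0. Lengths are in m, angles in rad, forces in N, time in s.
With the tool pointing down it reaches from about 0.4 to 0.9 m from the base axis. Payload 5.5 kg.
Tool frame: the origin (TCP) lies midway between the tips of the shut fingers; the grasp point (between the pads) lies 19 mm behind it (manip.grip_depth is the distance from the TCP to the grasp point, in m); z points along the fingers, y is the line along which they close (so a half turn about z gives the same grasp; the last joint's range is limited). The gripper opens to 92 mm and grips with 3 to 60 N. Pads are 19 mm wide; open, the fingers measure 130 mm over their backs; the gripper's body (75 mm by 190 mm) begins 47 mm behind the grasp point.
Start: joints at [0.263, 0.501, -0.427, 1.55, 0.221, 1.138, -0.21], TCP at [0.65, 0, 0.227] pointing down, gripper open.
Joint ranges: [-2.88, 2.88], [-0.31, 2.03], [-1.54, 1.56], [0.2, 2.42], [-1.41, 4.55], [0.19, 2.02], [-2.57, 2.57]. Speed limits (rad/s): [2.57, 2.57, 3.14, 3.14, 3.14, 3.14, 3.14].

### API

Orientations are given as a unit quaternion [x, y, z, w].
In Python, from bench import manip, effector, viewer gives the robot as it stands. Calls block until the motion is done:
- manip.move_pose(position, orientation): joint-space move of the TCP to a pose.
- manip.servo_line(position, ori=None, vel=0.15): straight line of the TCP; ori=None keeps the orientation; vel is the mean speed in m/s.
- manip.movej(angles): joint-space move.
- effector.open_jaws() and effector.close(f_grip=None): open the fingers fully, or close them until they stop; f_grip is the grip in N (None keeps the last).
- manip.sleep(seconds).
- manip.solve_ik(position, orientation): joint angles nearest the present ones, or None.
- viewer.get_image(name): name is "scene" or "side" or "wrist"; returns the picture (384x512x3 uint8, red, green, blue); there is no depth.
- viewer.get_calibration(name): a dict with "vfov" (degrees; the focal length in pixels is half the picture's height over the tangent of half this angle, whatever the lens; pixels are square), "cx", "cy" (the principal point, pixels), "dist_coeffs" ([k1, k2, p1, p2, k3] as OpenCV has them; the pictures are not rectified), "eye" and "attitude" of the camera in the world. Camera axes: x right, y down, z forward; pixel columns grow to the right and rows downward; lengths in m; the calibration is good to about 2 mm. A picture is of the moment at which its call begins: read the wrist's pose just before it. get_calibration takes no time and is no camera call; for the wrist camera it gives the pose at the moment of the call.
A pose or a line that the arm cannot do raises manip.PlanningError and nothing moves.
- manip.hand_in(): hands the job in; it is judged then, once.
Readings, each from a call of its own:
- manip.current_clock(): time.
- manip.current_q(): joint angles.
- manip.current_joint_velocities(): joint speeds.
- manip.current_tau(): joint torques, N m.
- manip.current_tool_pos(): TCP position.
- manip.current_tcp_rot(): TCP orientation.
- manip.current_force(): force on the tool from outside, world axes, zero at the start.
- manip.current_wrist_torque(): the same for the moment, N m.
- manip.current_finger_gap(): finger opening in m.
- manip.current_gripper_force(): force on a finger pad.
Only numpy, scipy, OpenCV 4.12 (cv2) and the standard library are available. Lean on these libraries where they do the work, as an engineer would, in place of code of your own. Each camera call takes 0.05 s, during which the arm holds its last target. There are 200 camera calls.

### The job

Sort the four loose components on the grey mat, each set down upright as it stands now. The blue capacitor, the black finned heat sink and the copper-wound choke each go into the empty front bay of the white bin that already holds a sample of the same kind; the yellow relay goes on the lower tier of the green case, under the grey flap: lift the flap by its orange tab, put the relay in, and shut the flap fully again over it.

Things in the scene. Friction and masses are not known exactly. Their poses are not given: they have to be found in the camera images.
- capacitor: Loose electrolytic capacitor: blue upright cylinder with a grey metal top and white stripe, 30 mm diameter, 42 mm high, about 35 g. Origin: centre of its underside, z up along its axis. It stands on a 2 mm mat.
- heat_sink: Loose black finned heat sink, 36 (x) x 30 (y) x 28 mm high, about 60 g; the fins run along x and the flat outer fins face +-y (30 mm apart: grip there). Origin: centre of its underside, z up. It stands on the 2 mm mat, at any yaw.
- choke: Loose toroidal choke: copper-wound ring lying on a round black base, 40 mm diameter, 22 mm high, about 60 g. Origin: centre of its underside, z up. It stands on the 2 mm mat.
- relay: Loose relay: yellow block on a black base with a small red mark on top, 28 x 28 x 34 mm high, about 40 g. Origin: centre of its underside, z up; its sides face +-x and +-y. It stands on the 2 mm mat, at any yaw.
- bin_capacitor: White open bin, fixed, outside 120 (x) x 110 (y) x 26 mm high, walls and floor 4 mm; a blue capacitor is fixed in its rear (+x) bay as a sample, 46 mm high over the table. A 24 mm high partition parts it from the empty front bay: inside x -56 to +10, y -51 to +51 mm, middle at x -23. Origin: centre of its underside, on the table; x points away from the robot, z up.
- bin_heat_sink: White open bin, fixed, outside 120 (x) x 110 (y) x 26 mm high, walls and floor 4 mm; a black finned heat sink is fixed in its rear (+x) bay as a sample, 32 mm high over the table. A 24 mm high partition parts it from the empty front bay: inside x -56 to +10, y -51 to +51 mm, middle at x -23. Origin: centre of its underside, on the table; x points away from the robot, z up.
- bin_choke: White open bin, fixed, outside 120 (x) x 110 (y) x 26 mm high, walls and floor 4 mm; a copper-wound choke is fixed in its rear (+x) bay as a sample, 26 mm high over the table. A 24 mm high partition parts it from the empty front bay: inside x -56 to +10, y -51 to +51 mm, middle at x -23. Origin: centre of its underside, on the table; x points away from the robot, z up.
- case: Green open case, fixed, outside 140 (x) x 130 (y) x 52 mm high, walls 5 mm. Its lower tier is the whole inside, x +-65, y +-60 mm, black floor 6 mm above the origin, covered by the grey flap. Origin: centre of its underside, on the table; x points from the tab side (near the robot) to the hinge side, z up. The hinge line runs along the case's y at x +70, z +55 mm.
- flap (a joint): Angle of the grey flap (139 x 130 x 6 mm), rad: 0 = shut, level over the case, growing as the tab end rises, to a stop at 1.75 (just past upright). The hinge is stiff: the flap stays where it is left and needs 1 to 2 N at the tab to move.
- flap_tab (a point): Grip point on the orange tab in the middle of the flap's free edge. The tab is 20 mm wide (along the case's y), 8 mm thick, and reaches 38 mm past the edge; this point is on its mid-line, 24 mm past the edge, 164 mm from the hinge line and level with it when shut. Pinched from above across its 20 mm width, the tab turns between the fingers as the flap swings.
Mind the look-alikes: they are no part of the job. Leave any purple or turquoise look-alike of the heat_sink alone.

How it is judged:
By the outcome, as a careful person would: the job done as asked, in the order asked, and still so for the second after the job is handed in, with the robot touching nothing.
It also fails if it takes over 131 s, if anything falls off the work surface, if the arm or the gripper's body presses on something with over 40 N, if the wrist force passes 120 N, or if a joint passes its speed limit or range.

## Working session

There is one attempt and no reset: what is moved stays moved. The work goes in short steps, each a Python script; the robot and the scene stay as the last script left them, time stands still between calls to the robot, and variables do not carry over. Pictures are saved under pics/ and viewed, at most 14 in all, crops included, and the job is handed in when it is done.

```bash
mkdir -p pics; ls; python3 - <<'E'
from bench import manip, effector, viewer
import cv2
for n in ("scene","side","wrist"):
    c=viewer.get_calibration(n); print(n,c)
    cv2.imwrite(f"pics/{n}0.png",viewer.get_image(n)[:,:,::-1])
print(manip.current_tcp_rot(), manip.current_clock(), manip.grip_depth)
E
```

```text
pics
scene {'vfov': 42.38933533354243, 'cx': 258.7311352408807, 'cy': 187.90602826718234, 'dist_coeffs': array([0.0459327, 0.       , 0.       , 0.       , 0.       ]), 'eye': array([1.02689997, 0.78069098, 0.93460101]), 'attitude': array([ 0.29158992,  0.87065402, -0.37771212, -0.11945903])}
side {'vfov': 43.584098389050276, 'cx': 247.5781979337558, 'cy': 205.37316553853864, 'dist_coeffs': array([-0.02486082,  0.        ,  0.        ,  0.        ,  0.        ]), 'eye': array([ 0.00982213, -0.60338347,  0.88834667]), 'attitude': array([ 0.87617392, -0.29616995,  0.12074868, -0.36058617])}
wrist {'vfov': 71.35931781211087, 'cx': 253.15828049627427, 'cy': 191.57377604430954, 'dist_coeffs': array([-0.00301853,  0.        ,  0.        ,  0.        ,  0.        ]), 'eye': array([0.6496494 , 0.0836092 , 0.38249772]), 'attitude': array([ 9.88151931e-01,  4.45780842e-05, -8.97973675e-04,  1.53476227e-01])}
[ 7.07096401e-01  7.07116772e-01 -5.00970292e-04 -5.48021777e-04] 0.15 0.0188
```

View pics/scene0.png

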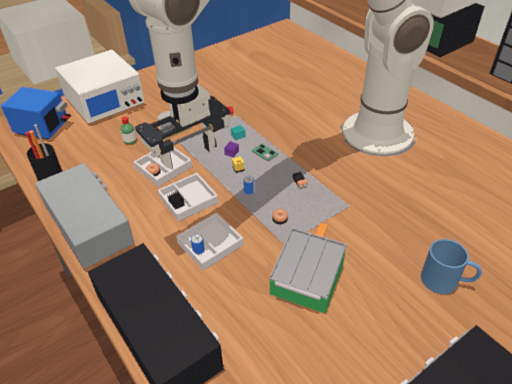

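View pics/side0.png

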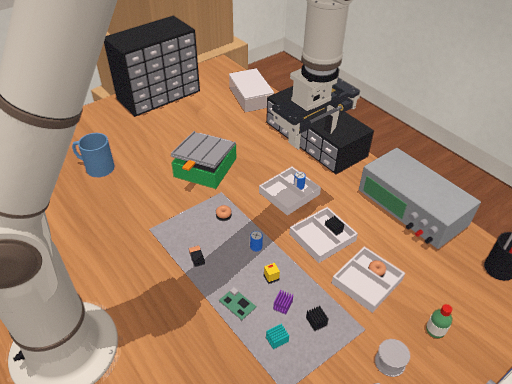

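View pics/wrist0.png

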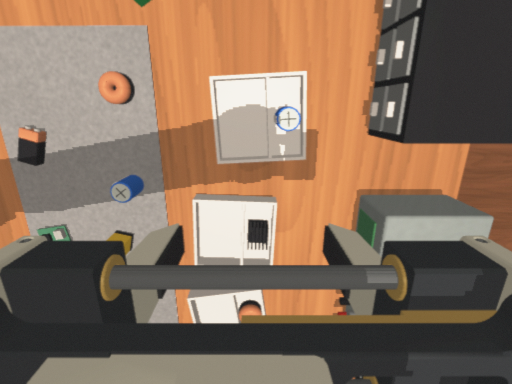

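The scene view shows the bins at (162,165), (188,196) and (210,240), and the case at (308,268). In the side view the loose parts are the capacitor (257,241), choke (223,212), relay (271,272) and black heat sink (317,318), with look-alikes at (277,337) and (283,301). The side view puts the bins at (290,190), (323,233) and (369,278) and the tab at (190,165).

```bash
cat > h.py <<'E'
from bench import manip, effector, viewer
import cv2, numpy as np
from scipy.spatial.transform import Rotation as R
def ray(c,px):
    f=192/np.tan(np.radians(c['vfov']/2))
    K=np.array([[f,0,c['cx']],[0,f,c['cy']],[0,0,1]])
    u=cv2.undistortPoints(np.float64(px).reshape(-1,1,2),K,np.float64(c['dist_coeffs'])).reshape(-1,2)
    d=np.c_[u,np.ones(len(u))]@R.from_quat(c['attitude']).as_matrix().T
    return np.array(c['eye']),d/np.linalg.norm(d,axis=1)[:,None]
def plane(c,px,z):
    e,d=ray(c,px); return e+d*((z-e[2])/d[:,2])[:,None]
def tri(obs):  # list of (calib, pixel) -> point, residual
    A=np.zeros((3,3));b=np.zeros(3);L=[]
    for c,p in obs:
        e,d=ray(c,p);P=np.eye(3)-np.outer(d[0],d[0]);A+=P;b+=P@e;L.append((P,e))
    x=np.linalg.solve(A,b); return x,max(np.linalg.norm(P@(x-e)) for P,e in L)
def proj(c,X):
    f=192/np.tan(np.radians(c['vfov']/2));K=np.array([[f,0,c['cx']],[0,f,c['cy']],[0,0,1.]])
    Rm=R.from_quat(c['attitude']).as_matrix().T
    return cv2.projectPoints(np.float64(X).reshape(-1,1,3),cv2.Rodrigues(Rm)[0],-Rm@np.array(c['eye']),K,np.float64(c['dist_coeffs']))[0].reshape(-1,2)
def down(yaw):  # tool down, fingers close along world direction yaw
    c,s=np.cos(yaw),np.sin(yaw)
    return R.from_matrix(np.array([[s,c,0],[-c,s,0],[0,0,-1]]).T @ np.eye(3) if 0 else np.column_stack(([-s*-1,-c,0],[c,s,0],[0,0,-1]))).as_quat()
def shot(n,f):
    c=viewer.get_calibration(n); im=viewer.get_image(n)[:,:,::-1].copy(); cv2.imwrite('pics/'+f,im); return c,im
E
python3 - <<'E'
from h import *
np.set_printoptions(precision=3,suppress=True)
M=R.from_quat(down(0.3)).as_matrix();print(np.linalg.det(M),M)
c=viewer.get_calibration('side')
print(dict(zip("cap choke relay hs teal purp batt tab binC binH binK cap2 hinge".split(),plane(c,[(257,241),(223,212),(271,272),(317,318),(277,337),(283,301),(197,256),(190,165),(290,190),(323,233),(369,278),(300,182),(205,150)],0.02).round(3).tolist())))
for p,y in [((.5,-.25,.3),0),((.5,-.1,.3),0),((.55,-.2,.3),0),((.4,0,.3),0),((.5,0,.35),0),((.5,-.15,.35),0)]:
    print(p,y,manip.solve_ik(p,down(y)) is not None, manip.solve_ik(p,down(np.pi/2)) is not None)
E
```

```text
Traceback (most recent call last):
  File "h.py", line 23, in down
    return R.from_matrix(np.array([[s,c,0],[-c,s,0],[0,0,-1]]).T @ np.eye(3) if 0 else np.column_stack(([-s*-1,-c,0],[c,s,0],[0,0,-1]))).as_quat()
           ~~~~~~~~~~~~~^^^^^^^^^^^^^^^^^^^^^^^^^^^^^^^^^^^^^^^^^^^^^^^^^^^^^^^^^^^^^^^^^^^^^^^^^^^^^^^^^^^^^^^^^^^^^^^^^^^^^^^^^^^^^^^^
  File "scipy/spatial/transform/_rotation.pyx", line 1143, in scipy.spatial.transform._rotation.Rotation.from_matrix
ValueError: Non-positive determinant (left-handed or null coordinate frame) in rotation matrix 0: [[ 0.296  0.955  0.   ]
 [-0.955  0.296  0.   ]
 [ 0.     0.    -1.   ]].
```

```bash
python3 - <<'E'
s=open('h.py').read().split('\n')
s=[("    return R.from_matrix(np.column_stack(([-s,c,0],[c,s,0],[0,0,-1]))).as_quat()" if 'R.from_matrix(np.array' in l else l) for l in s]
open('h.py','w').write('\n'.join(s))
E
python3 - <<'E'
from h import *
np.set_printoptions(precision=3,suppress=True)
c=viewer.get_calibration('side')
for a in zip("cap choke relay hs teal purp batt tab binC binH binK cap2 hinge".split(),plane(c,[(257,241),(223,212),(271,272),(317,318),(277,337),(283,301),(197,256),(190,165),(290,190),(323,233),(369,278),(300,182),(205,150)],0.02).round(3).tolist()): print(a)
for p in [(.5,-.25,.3),(.5,-.1,.3),(.55,-.2,.3),(.4,0,.3),(.5,0,.35),(.5,-.2,.4),(.55,-.1,.4)]:
    print(p,[manip.solve_ik(p,down(y)) is not None for y in (0,1.57,-1.57,3.14)])
E
```

```text
('cap', [0.475, -0.027, 0.02])
('choke', [0.466, 0.1, 0.02])
('relay', [0.444, -0.118, 0.02])
('hs', [0.445, -0.267, 0.02])
('teal', [0.351, -0.25, 0.02])
('purp', [0.416, -0.192, 0.02])
('batt', [0.337, 0.021, 0.02])
('tab', [0.498, 0.304, 0.02])
('binC', [0.652, 0.059, 0.02])
('binH', [0.617, -0.104, 0.02])
('binK', [0.606, -0.262, 0.02])
('cap2', [0.694, 0.066, 0.02])
('hinge', [0.568, 0.334, 0.02])
(0.5, -0.25, 0.3) [True, True, True, True]
(0.5, -0.1, 0.3) [True, True, True, True]
(0.55, -0.2, 0.3) [True, True, True, True]
(0.4, 0, 0.3) [True, True, True, False]
(0.5, 0, 0.35) [True, True, True, False]
(0.5, -0.2, 0.4) [True, True, True, True]
(0.55, -0.1, 0.4) [True, True, True, True]
```

```bash
python3 - <<'E'
from h import *
import pickle
ys=[-.36,-.24,-.12,0,.12,.24]; S=[]
for i,y in enumerate(ys):
    p=(.52,y,.3)
    manip.move_pose(p,down(0)) if i==0 else manip.servo_line(p,vel=.2)
    manip.sleep(.15)
    S.append(shot('wrist',f'w{i}.png'))
    if i in(0,5): S.append(shot('side',f's{i}.png')); S.append(shot('scene',f'c{i}.png'))
pickle.dump(S,open('S.pkl','wb'))
W=[S[i][1] for i in (0,3,4,5,6)] if 0 else [S[i][1] for i in (0,4,5,6)]
m=np.vstack([np.hstack(W[:2]),np.hstack(W[2:])]); cv2.imwrite('pics/m1.png',cv2.resize(m,(800,600),interpolation=cv2.INTER_AREA))
print(manip.current_clock())
E
```

```text
6.75
```

View pics/m1.png

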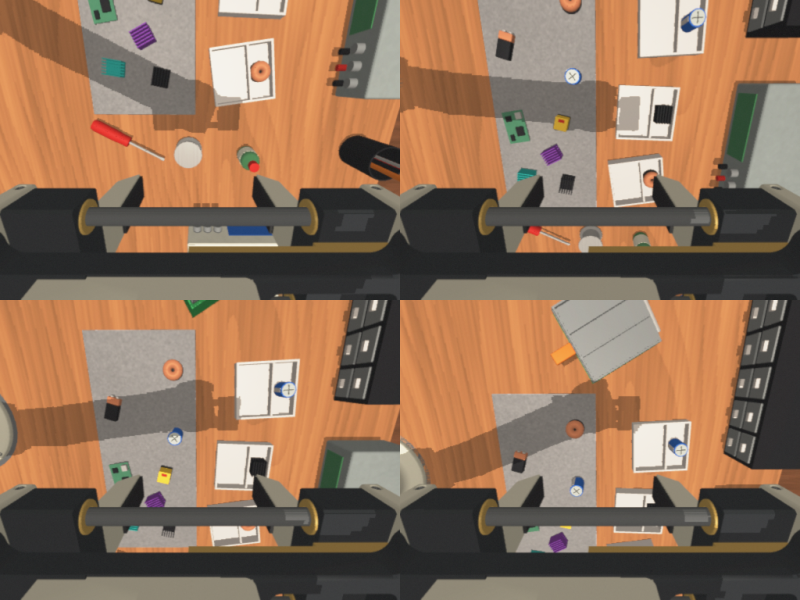

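The wrist montage shows all the parts clear. The heat sink is at about (160,75) in w0, the relay (562,122) and capacitor (572,75) in w2, the choke (172,370) in w3, and the tab (565,353) with the flap (605,335) in w5.

```bash
cat > meas.py <<'E'
from h import *
def mask(im,k):
    h,s,v=cv2.split(cv2.cvtColor(im,cv2.COLOR_BGR2HSV)); h=h.astype(int)
    m={'cap':(h>100)&(h<128)&(s>110)&(v>40),
       'choke':(h<14)&(s>110)&(v>60),
       'relay':(h>20)&(h<34)&(s>140)&(v>70),
       'hs':(v<52)&(s<110),
       'bin':(s<60)&(v>100),'flap':(s<45)&(v>75),'tab':(h>8)&(h<19)&(s>200)&(v>150)}[k]
    return m.astype(np.uint8)*255
def blob(c,im,k,X,r=.04,amin=40):
    """contour (hull) of colour k nearest predicted X"""
    p=proj(c,X)[0]
    if not(10<p[0]<500 and 5<p[1]<380): return None
    cs=cv2.findContours(cv2.morphologyEx(mask(im,k),cv2.MORPH_OPEN if k in('hs','bin','flap') else cv2.MORPH_CLOSE,np.ones((3,3))),cv2.RETR_EXTERNAL,cv2.CHAIN_APPROX_NONE)[0]
    rp=np.linalg.norm(proj(c,np.add(X,[0,r,0]))[0]-p)
    good=[q for q in cs if cv2.contourArea(q)>amin and abs(cv2.pointPolygonTest(q,tuple(map(float,p)),True))*0+np.linalg.norm(q.reshape(-1,2).mean(0)-p)<rp]
    if not good: return None
    q=cv2.convexHull(max(good,key=cv2.contourArea)); 
    q2=q.reshape(-1,2)
    if q2.min()<2 or q2[:,0].max()>509 or q2[:,1].max()>381: return None
    return q
def centre(q):
    m=cv2.moments(q); return (m['m10']/m['m00'],m['m01']/m['m00'])
E
python3 - <<'E'
from meas import *
import pickle
np.set_printoptions(precision=3,suppress=True)
S=pickle.load(open('S.pkl','rb')); N=['w0','s0','c0','w1','w2','w3','w4','w5','s5','c5']
P={'cap':(.475,-.027,.02),'choke':(.466,.1,.015),'relay':(.444,-.118,.02),'hs':(.445,-.267,.016),
 'binC':(.652,.059,.013),'binH':(.617,-.104,.013),'binK':(.606,-.262,.013),'tab':(.48,.29,.055),'flap':(.55,.33,.058)}
for k,X in P.items():
    kk='bin' if k.startswith('bin') else k; obs=[]
    print('==',k)
    for n,(c,im) in zip(N,S):
        q=blob(c,im,kk,X,.04 if kk!='flap' else .07)
        if q is None: continue
        obs.append((c,centre(q),n,q))
    for c,p,n,q in obs:
        g=plane(c,q,X[2])[:,:2]; r=cv2.minAreaRect(np.float32(g)*1000)
        print('  ',n,np.round(p,1),plane(c,[p],X[2])[0][:2],'rect',np.round(r[1],1),round(r[2],1),cv2.contourArea(q))
    if len(obs)>1: print(' all',*tri([o[:2] for o in obs]))
    w=[o[:2] for o in obs if o[2][0]=='w']
    if len(w)>1: print(' wrist',*tri(w))
E
```

```text
== cap
   s0 [255.9 241.6] [ 0.472 -0.027] rect [49.6 28.8] 52.5 178.5
   c0 [248.4 187. ] [ 0.476 -0.023] rect [47.3 24.5] 52.5 94.0
   w3 [226.7 169.7] [ 0.476 -0.019] rect [16.9 26.1] 62.2 118.0
   w4 [227.4 235.3] [ 0.473 -0.02 ] rect [29.6 28.9] 85.6 170.5
   w5 [229.3 294.3] [ 0.473 -0.029] rect [21.1 27.5] 88.6 94.5
   s5 [255.9 241.6] [ 0.472 -0.027] rect [49.6 28.8] 52.5 178.5
   c5 [248.4 186.9] [ 0.476 -0.023] rect [47.3 24.5] 52.5 93.5
 all [ 0.474 -0.024  0.018] 0.004871574770636579
 wrist [ 0.476 -0.014  0.036] 0.0020045534819947766
== choke
   s0 [223.1 211.6] [0.47  0.105] rect [42.5 38.3] 89.2 144.0
   w3 [220.8  89.1] [0.47  0.107] rect [37.8 37.2] 88.5 504.5
   w4 [223.5 165. ] [0.47  0.108] rect [37.9 36.6] 43.9 392.5
   w5 [225.8 229.7] [0.47  0.108] rect [40.4 36.3] 87.4 326.5
   s5 [223.1 211.5] [0.47  0.105] rect [45.8 35.5] 54.2 143.0
   c5 [279.6 215.5] [0.472 0.107] rect [45.7 33.3] 52.1 136.5
 all [0.47  0.107 0.013] 0.0009038072068060156
 wrist [0.47  0.107 0.014] 0.00017055719158366706
== relay
   s0 [271.3 272.1] [ 0.444 -0.118] rect [43.6 34.9] 73.6 20
[... 2536 characters left out ...]
64] rect [215.7 136.2] 0.5 5735.5
   w3 [300.1 300.9] [ 0.613 -0.29 ] rect [ 60.6 128.5] 89.8 1467.5
   s5 [367.6 278.3] [ 0.607 -0.258] rect [138.4 117. ] 8.3 2583.5
   c5 [162.6 164. ] [ 0.611 -0.257] rect [136.3 137.7] 8.1 1422.0
 all [ 0.612 -0.258  0.019] 0.020790432836976996
 wrist [ 0.608 -0.249  0.054] 0.016997484347405684
== tab
   s0 [188.5 164.9] [0.475 0.27 ] rect [37.1 20.9] 23.5 62.0
   s5 [188.4 165. ] [0.475 0.27 ] rect [36.3 20.9] 23.5 60.0
 all [ 0.01  -0.603  0.888] 1.8669986616630923e-13
== flap
   s0 [203.  149.4] [0.54  0.298] rect [126.7 143.2] 29.5 1393.5
   s5 [203.  149.4] [0.54  0.298] rect [126.7 143.2] 29.5 1393.5
 all [ 0.139 -0.384  0.686] 5.801022701423728e-17
```

```bash
python3 - <<'E'
from h import *
import pickle
S=pickle.load(open('S.pkl','rb'))
for i,p in enumerate([(.52,.32,.34),(.52,.2,.36)]):
    manip.servo_line(p,vel=.25); manip.sleep(.15); S.append(shot('wrist',f'w{6+i}.png'))
pickle.dump(S,open('S.pkl','wb'))
a=cv2.resize(S[0][1][60:140,160:250],None,fx=4,fy=4,interpolation=cv2.INTER_CUBIC)
b=cv2.resize(S[-2][1],(427,320)); cc=cv2.resize(S[-1][1][:240],(427,200))
o=np.zeros((520,800,3),np.uint8); o[:320,:360]=a;o[:320,373:]=b;o[320:,373:]=cc
cv2.imwrite('pics/m2.png',o)
E
```

```text
(no output)
```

View pics/m2.png

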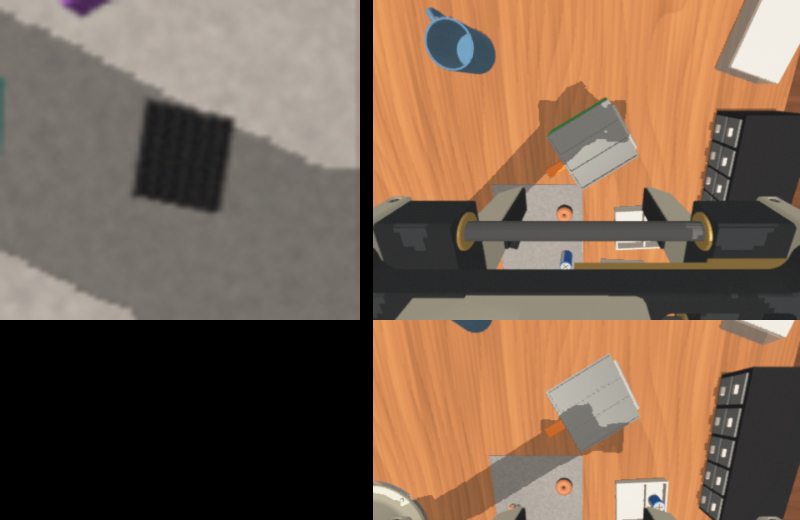

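The crop shows the heat-sink fins running nearly along world y (about 78°), so I grip along −12°. The flap and tab are clear in both new wrist views, with the tab near (556,170) and (555,430) in the montage.

```bash
python3 - <<'E'
from meas import *
import meas,pickle
np.set_printoptions(precision=4,suppress=True)
S=pickle.load(open('S.pkl','rb')); N=['w0','s0','c0','w1','w2','w3','w4','w5','s5','c5','w6','w7']
def cont(c,im,cond,X):
    h,s,v=[a.astype(int) for a in cv2.split(cv2.cvtColor(im,cv2.COLOR_BGR2HSV))]
    m=cv2.morphologyEx((cond(h,s,v)*255).astype(np.uint8),cv2.MORPH_OPEN,np.ones((2,2)))
    p=proj(c,X)[0]
    cs=[q for q in cv2.findContours(m,cv2.RETR_EXTERNAL,cv2.CHAIN_APPROX_NONE)[0] if cv2.contourArea(q)>25]
    return min(cs,key=lambda q:np.linalg.norm(np.array(centre(q))-p)) if cs else None
T=[];F=[]
for n,(c,im) in zip(N,S):
    if n not in('s5','c5','w5','w6','w7'): continue
    q=cont(c,im,lambda h,s,v:(h>7)&(h<20)&(s>205)&(v>90),(.475,.27,.055))
    if q is not None:
        p=centre(q);print(n,'tab',np.round(p,1),cv2.contourArea(q),plane(c,[p],.055)[0]); T.append((c,p))
    q=cont(c,im,lambda h,s,v:(s<50)&(v>60),(.54,.3,.058))
    Q=cv2.approxPolyN(cv2.convexHull(q),4,ensure_convex=True).reshape(-1,2)
    g=plane(c,Q,.058); print(n,'flap',g[:,:2].round(3).tolist(),g.mean(0)[:2],[round(float(np.linalg.norm(g[i]-g[i-1])),3) for i in range(4)])
    r=cv2.minAreaRect(np.float32(plane(c,cv2.convexHull(q),.058)[:,:2]*1000)); print('   rect',r)
print('tab',*tri(T))
E
```

```text
w5 flap [[0.818, -0.036], [0.226, -0.09], [0.347, 0.257], [0.571, 0.384]] [0.4903 0.1288] [0.487, 0.594, 0.367, 0.257]
   rect ((488.47210693359375, 73.90304565429688), (455.7730407714844, 454.7223815917969), 30.43064308166504)
s5 tab [189.2 166. ] 56.0 [0.4744 0.265  0.055 ]
s5 flap [[0.632, 0.264], [0.522, 0.209], [0.449, 0.327], [0.564, 0.38]] [0.5417 0.295 ] [0.134, 0.123, 0.139, 0.127]
   rect ((541.8042602539062, 295.8255310058594), (126.21326446533203, 142.99295043945312), 29.520742416381836)
c5 flap [[0.355, 0.258], [0.657, 0.442], [0.544, -0.267], [0.19, -0.267]] [0.4365 0.0415] [0.551, 0.354, 0.718, 0.354]
   rect ((431.72491455078125, 63.495819091796875), (677.5987548828125, 327.48931884765625), 80.96570587158203)
w6 flap [[0.864, 0.012], [0.132, -0.056], [0.368, 0.262], [0.569, 0.384]] [0.4834 0.1503] [0.475, 0.735, 0.396, 0.235]
   rect ((507.0715637207031, 78.74861145019531), (475.4374694824219, 435.81890869140625), 38.509239196777344)
w7 flap [[0.636, 0.272], [0.514, 0.197], [0.445, 0.314], [0.57, 0.384]] [0.5413 0.2916] [0.129, 0.144, 0.135, 0.144]
   rect ((541.5089721679688, 292.0140380859375), (143.00213623046875, 134.6479949951172), 30.281404495239258)
tab [-0.0257 -0.6698  0.9521] 1.509836976825272e-17
```

```bash
python3 - <<'E'
from meas import *
import pickle
np.set_printoptions(precision=4,suppress=True,linewidth=200)
S=dict(zip(['w0','s0','c0','w1','w2','w3','w4','w5','s5','c5','w6','w7'],pickle.load(open('S.pkl','rb'))))
T=[];X=(.464,.25,.055)
for n in('w5','w6','w7','s0','c5'):
    c,im=S[n]; lab=cv2.cvtColor(im,cv2.COLOR_BGR2HSV); p=proj(c,X)[0]
    x,y=map(int,p); print(n,p, 'at',lab[y,x],'wood',lab[y-25,x-12])
    d=lab.astype(int); m=((d[...,1]>195)&(d[...,0]>5)&(d[...,0]<22)).astype(np.uint8)
    m[:max(y-25,0)]=0;m[y+25:]=0;m[:,:x-25]=0;m[:,x+25:]=0
    m=cv2.morphologyEx(m,cv2.MORPH_OPEN,np.ones((3,3)))
    k,l,st,ce=cv2.connectedComponentsWithStats(m)
    if k>1:
        i=1+np.argmax(st[1:,4]); q=ce[i]; print('   ',st[i],q,plane(c,[q],.055)[0]); T.append((c,q))
        hull=cv2.findContours((l==i).astype(np.uint8),0,2)[0][0]; print('   ',cv2.minAreaRect(np.float32(plane(c,hull,.055)[:,:2]*1000)))
print(tri(T))
E
```

```text
w5 [215.7294 156.0476] at [ 12 201 197] wood [ 13 154 151]
    [200 152  26  19 279] [212.2724 160.5627] [0.4584 0.2431 0.055 ]
    ((458.7280578613281, 243.89190673828125), (37.70262145996094, 19.17085075378418), 31.162248611450195)
w6 [221.0925 197.6919] at [ 12 198 202] wood [ 12 150 158]
    [208 195  19  17 179] [217.2346 202.9162] [0.4569 0.2403 0.055 ]
    ((458.6632995605469, 240.21063232421875), (37.26552200317383, 18.492826461791992), 30.918575286865234)
w7 [220.4454 128.4465] at [ 12 197 202] wood [ 13 152 223]
    [209 125  20  15 130] [218.6    132.4308] [0.4606 0.2434 0.055 ]
    ((460.6355895996094, 243.64588928222656), (36.75229263305664, 12.58747386932373), 27.35458755493164)
s0 [188.9705 170.5242] at [ 17 194 167] wood [ 13 149 205]
    [183 161  12   9  77] [188.3636 164.9221] [0.4749 0.2702 0.055 ]
    ((474.6736145019531, 270.8981628417969), (36.23453903198242, 23.3553409576416), 22.887710571289062)
c5 [320.6816 237.5208] at [150   2 110] wood [  8  16 129]
(array([0.4619, 0.247 , 0.0769]), np.float64(0.002340045950002895))
```

```bash
python3 - <<'E'
from meas import *
import pickle
np.set_printoptions(precision=4,suppress=True,linewidth=200)
S=dict(zip(['w0','s0','c0','w1','w2','w3','w4','w5','s5','c5','w6','w7'],pickle.load(open('S.pkl','rb'))))
G={'s5':[(.632,.264),(.522,.209),(.449,.327),(.564,.380)],'w7':[(.636,.272),(.514,.197),(.445,.314),(.570,.384)]}
px={n:proj(S[n][0],[(*g,.058) for g in G[n]]) for n in G}
for i in range(4): print(*tri([(S[n][0],px[n][i]) for n in G]))
print(px)
n='s5';a=S['s5'][1][120:200,160:250];b=S['w7'][1][40:160,180:330]; d=S['c5'][1][220:320,260:360]
o=np.zeros((600,800,3),np.uint8)
o[:320,:360]=cv2.resize(a,None,fx=4,fy=4);o[:320,370:770]=cv2.resize(b,(400,320));o[320:600,:280]=cv2.resize(d,(280,280))
cv2.imwrite('pics/m3.png',o)
E
```

```text
[0.6378 0.2718 0.0505] 0.00013721130353992877
[0.5147 0.1987 0.0688] 0.0006837537727452988
[0.445  0.3144 0.0681] 0.0018546732149648563
[0.5693 0.3861 0.0522] 0.0016038381229736966
{'s5': array([[237.1397, 142.964 ],
       [215.9115, 168.9769],
       [168.9003, 157.0186],
       [194.0708, 132.0427]]), 'w7': array([[324.0078, 115.175 ],
       [250.1339, 159.944 ],
       [206.9876,  87.6722],
       [286.7182,  38.7308]])}
```

View pics/m3.png

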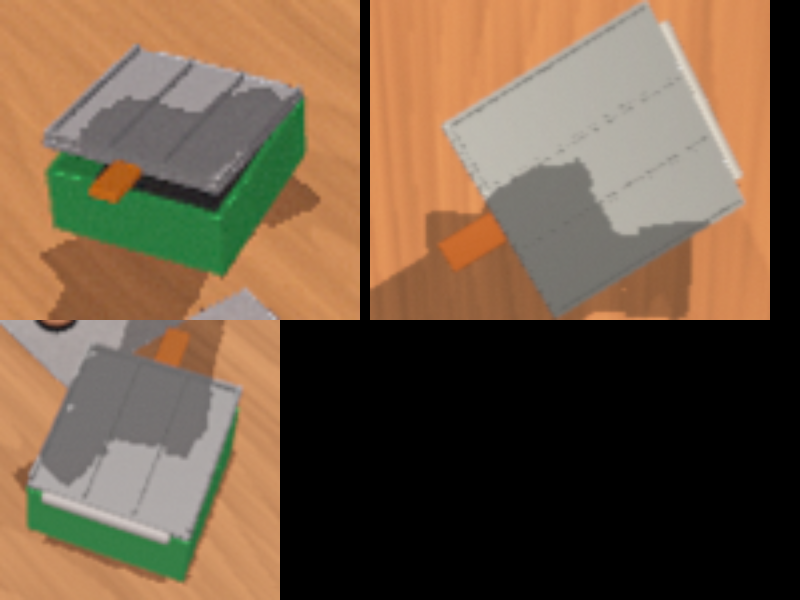

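The crop shows the flap already stands slightly ajar, by about 0.14 rad: the tab is near z 77 mm and the hinge edge near 51 mm. Before planning releases inside the case I check the finger shape.

```bash
python3 - <<'E'
from h import *
import pickle
c,im=pickle.load(open('S.pkl','rb'))[-2]  # w6 at TCP (.52,.32,.34)
p=np.array([.52,.32,.34]); im=cv2.resize(im,None,fx=3,fy=3,interpolation=cv2.INTER_CUBIC)
for z,col in ((0,(0,0,255)),(.019,(0,255,0)),(.047,(255,0,255))):
    for x in (.046,.065):
        for y in (-.0095,.0095):
            u=proj(c,p+[x,y,z])[0]*3+1; cv2.circle(im,tuple(int(a) for a in u),4,col,2)
cv2.imwrite('pics/f.png',im[640:1000,850:1450])
E
```

```text
(no output)
```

View pics/f.png

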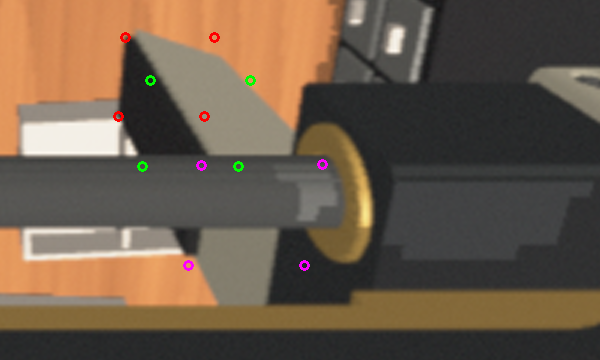

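The finger tapers only over its last 6 mm or so and is then close to 19 mm thick. So bin releases must happen with the tips above the 26 mm walls. For the case I'll use a diagonal, slightly tilted grip. First the capacitor.

```bash
cat > act.py <<'E'
from h import *
def ori(yaw,lean=0.):   # deg; fingers close along yaw; body leans by `lean` towards yaw-90
    return (R.from_rotvec(np.radians(lean)*np.array([np.cos(np.radians(yaw)),np.sin(np.radians(yaw)),0]))*R.from_quat(down(np.radians(yaw)))).as_quat()
def best(p,yaws,lean=0.):
    q0=manip.current_q(); L=[]
    for y,l in [(y,l) for y in yaws for l in ((lean,),(lean,))[0]]:
        o=ori(y,l); q=manip.solve_ik(p,o)
        if q is not None: L.append((np.abs(np.subtract(q,q0)).max(),o))
    if not L: raise RuntimeError(f'no IK {p} {yaws}')
    return min(L,key=lambda a:a[0])[1]
def go(xy,z,yaw,ztop=.2):
    """above xy then straight down"""
    p=(*xy,ztop); manip.move_pose(p,best(p,(yaw,yaw-180,yaw+180))); manip.servo_line((*xy,z),vel=.15)
def up(z=.2): 
    p=np.array(manip.current_tool_pos()); p[2]=z; manip.servo_line(p,vel=.25)
def binbay(o,yaw,x=-.023,y=0.):
    a=np.radians(yaw); return np.array(o)+[x*np.cos(a)-y*np.sin(a),x*np.sin(a)+y*np.cos(a)]
def pick(xy,z,yaw,f=20):
    effector.open_jaws(); go(xy,z,yaw); effector.close(f); print('gap',manip.current_finger_gap()); up(); print('lifted gap',manip.current_finger_gap())
def place(xy,z,yaw):
    go(xy,z,yaw); print('at',np.round(manip.current_tool_pos(),4),np.round(manip.current_force(),1)); effector.open_jaws(); up()
E
python3 - <<'E'
from act import *
pick((.474,-.025),.026,-60); place(binbay((.658,.068),2.9),.0295,92.9)
print(manip.current_clock(), manip.current_q().round(2))
manip.move_pose((.55,-.2,.3),ori(0)) if 0 else None
c,im=shot('side','a1.png'); c2,im2=shot('scene','a1c.png')
cv2.imwrite('pics/a1v.png',np.hstack([cv2.resize(im[140:280,200:420],(440,280)),cv2.resize(im2[170:280,140:290],(360,280))]))
E
```

```text
gap 0.029465098135283366
lifted gap 0.02921246169426401
at [0.636  0.067  0.0307] [-0.4  0.5  0.2]
16.725 [ 0.17  0.51 -0.43  1.61  0.23  1.08 -1.85]
```

View pics/a1v.png

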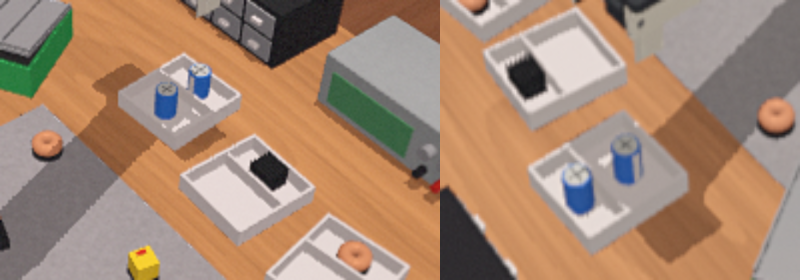

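The picture shows the capacitor standing upright in its bay, at about (165,100) in the left crop and (625,158) in the right. Heat sink and choke next.

```bash
python3 - <<'E'
from act import *
import pickle
c,im=pickle.load(open('S.pkl','rb'))[0]
h,s,v=cv2.split(cv2.cvtColor(im,cv2.COLOR_BGR2HSV)); m=((h>78)&(h<98)&(s>90)).astype(np.uint8)
m[:60]=0; m[:, :110]=0; m[:,180:]=0; m[120:]=0
q=np.argwhere(cv2.morphologyEx(m,cv2.MORPH_OPEN,np.ones((3,3))))[:,::-1]; g=plane(c,q,.028)[:,:2]
d=np.array([np.cos(np.radians(-12.1)),np.sin(np.radians(-12.1))]); H=np.array([.4465,-.263])
u=(g-H)@d; w=(g-H)@[-d[1],d[0]]
print('teal along',u.min(),u.max(),'across',w.min(),w.max())
sh=max(0,.004+(u.max()+.065)) if w.min()<.012 else 0; print('shift',sh)
if sh>.012: raise SystemExit
pick(H+sh*d,.002+.016,-12.1); place(binbay((.6215,-.0985),-2.2),.0265,87.8)
pick((.470,.107),.0105,-81.8); place(binbay((.610,-.256),8.2),.0262,98.2)
print(manip.current_clock())
up(.3); manip.move_pose((.5,.1,.3),ori(30.5+90-180))
c,im=shot('side','a2.png'); c2,im2=shot('scene','a2c.png')
cv2.imwrite('pics/a2v.png',np.hstack([cv2.resize(im[140:370,200:420],(440,460)),cv2.resize(im2[130:280,140:260],(360,460))]))
E
```

```text
teal along -0.10367817552338596 -0.06706971251172726 across -0.01692920902210615 0.013486714099060125
shift 0.001930287488272741
gap 0.029672529725183326
lifted gap 0.02945971358833368
at [ 0.5994 -0.0978  0.0275] [-0.3  0.9 -0.5]
gap 0.039556164083444964
lifted gap 0.03932975805128154
at [ 0.5881 -0.2598  0.0273] [ 0.1 -0.1 -0.8]
34.9667
```

View pics/a2v.png

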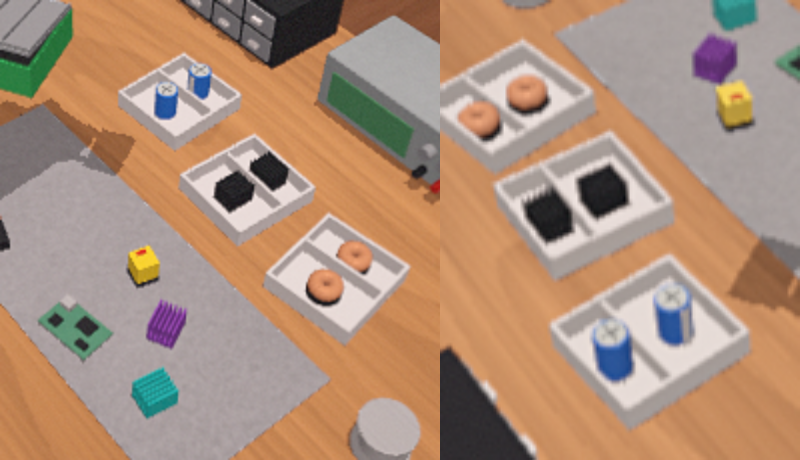

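All three stand flat in their bays: the heat sink at (233,190), the choke at (325,287) and the capacitor at (166,100) in the left crop. Now the flap.

```bash
cat > flap.py <<'E'
from act import *
CY=30.5; ex=np.array([np.cos(np.radians(CY)),np.sin(np.radians(CY)),0]); ez=np.array([0,0,1.])
HG=np.array([.5985,.3265,.055]); RG=.166
def tabp(th,depth=.017): return HG-RG*np.cos(th)*ex+RG*np.sin(th)*ez-depth*ez
def arc(a,b,n,vel=.12):
    for t in np.linspace(a,b,n+1)[1:]:
        manip.servo_line(tabp(t),vel=vel)
        f=np.array(manip.current_force()); print(round(t,2),f.round(1),end=' ')
        if np.linalg.norm(f)>20: print('FORCE'); return t
    print(); return b
E
python3 - <<'E'
from flap import *
th=.14; p=tabp(th)+[0,0,.09]
manip.move_pose(p,best(p,(CY+90,CY-90))); manip.servo_line(tabp(th),vel=.12)
effector.close(10); print('gap',manip.current_finger_gap(),np.round(manip.current_force(),1))
arc(th,1.70,14)
print('gap',manip.current_finger_gap(),manip.current_clock(),np.round(manip.current_tool_pos(),3))
c,im=shot('side','a3.png'); c2,im2=shot('scene','a3c.png')
cv2.imwrite('pics/a3v.png',np.hstack([cv2.resize(im[60:200,140:270],(400,430)),cv2.resize(im2[150:320,240:400],(400,430))]))
E
```

```text
gap 0.019559318739704384 [-0.7  1.8  1.1]
0.25 [-1.5  2.4  0.2] 0.36 [-4.   2.3  1.8] 0.47 [-4.6  2.2  1.7] 0.59 [-4.5  1.6  2.8] 0.7 [-4.2  3.1  3.1] 0.81 [-4.8  1.6  3.3] 0.92 [-3.1  3.3  2.5] 1.03 [-2.7  3.3  2.7] 1.14 [-1.8  4.1  1.9] 1.25 [-1.6  4.5  0.9] 1.37 [-1.5  4.   0.4] 1.48 [-1.   4.2  0.9] 1.59 [-0.8  4.4  1.3] 1.7 [-0.8  5.1  1.2] 
gap 0.02004274471747086 44.0583 [0.617 0.337 0.203]
```

View pics/a3v.png

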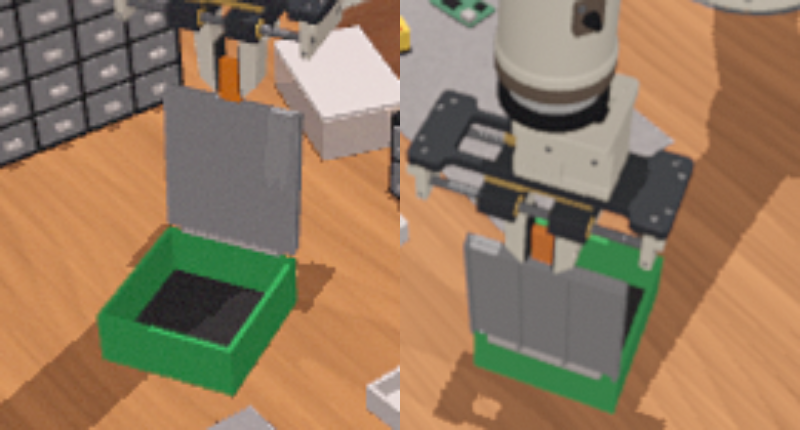

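The flap stands past upright, with the tab at (230,78) in the left crop, and the case is open. I release the tab, check where the case stands with a wrist view, and test the IK for the tilted relay grasp.

```bash
python3 - <<'E'
from flap import *
import pickle
effector.open_jaws(); manip.sleep(.2)
p=np.array(manip.current_tool_pos()); p[2]=.30; manip.servo_line(p,vel=.25)
manip.move_pose((.50,.16,.36),ori(0)); manip.sleep(.2)
sh={'w':shot('wrist','a4.png'),'s':shot('side','a4s.png')}; pickle.dump(sh,open('S4.pkl','wb'))
c,im=sh['w']
h,s,v=[a.astype(int) for a in cv2.split(cv2.cvtColor(im,cv2.COLOR_BGR2HSV))]
m=((h>50)&(h<90)&(s>120)&(v>25)).astype(np.uint8); m[235:]=0
q=max(cv2.findContours(m,cv2.RETR_EXTERNAL,cv2.CHAIN_APPROX_NONE)[0],key=cv2.contourArea)
g=plane(c,cv2.convexHull(q),.052)[:,:2]; 
print('green rect',cv2.minAreaRect(np.float32(g*1000)))
ey=np.array([-ex[1],ex[0]]); O=HG[:2]-.07*ex[:2]; print('O',O); r=g-O
print('case-frame extents x',(r@ex[:2]).min(),(r@ex[:2]).max(),'y',(r@ey).min(),(r@ey).max())
for yp,l in [(79.5,-14),(-100.5,14),(-18.5,14),(161.5,-14)]:
    yk=yp-3 if abs(yp-79.5)<1 or yp<-90 else yp+5
    P=(*(O-.008*ex[:2]),.03)
    print(yp,l,[None if (q:=manip.solve_ik(a,ori(y,l))) is None else np.round(q,2).tolist() for a,y in (((.443,-.118,.023),yk),(P,yp),((*P[:2],.2),yp))])
print(manip.current_clock())
o=im[0:240,150:400]; cv2.imwrite('pics/a4v.png',cv2.resize(o,None,fx=2,fy=2))
E
```

```text
green rect ((537.7723388671875, 292.13970947265625), (136.4940185546875, 127.03003692626953), 30.244647979736328)
O [0.53818596 0.29097231]
case-frame extents x -0.06826810478303505 0.06871510303815398 y -0.06245553018210623 0.0647195055793143
79.5 -14 [[-0.15, 0.42, 0.39, 2.38, -0.87, 0.19, 2.37], [-0.75, 0.57, 0.13, 1.98, 0.26, 0.44, 0.51], [-0.72, 0.31, 0.09, 1.88, 0.21, 0.79, 0.61]]
-100.5 14 [[-0.2, 0.43, 0.45, 2.38, -0.96, 0.21, -0.69], [-1.0, 0.61, 0.45, 1.99, -0.17, 0.43, -2.25], [-0.98, 0.33, 0.4, 1.89, 0.07, 0.77, -2.41]]
-18.5 14 [[-0.06, 0.57, 0.54, 2.16, -0.84, 0.73, 0.9], [-0.5, 0.58, 0.09, 1.97, -0.5, 0.48, -0.32], [-0.63, 0.32, 0.24, 1.88, -0.35, 0.81, -0.51]]
161.5 -14 [[-0.56, 1.15, 1.35, 2.17, -1.4, 1.4, -1.85], [-0.22, 0.59, -0.26, 1.96, -0.07, 0.44, 2.45], [-0.38, 0.32, -0.07, 1.87, -0.22, 0.79, 2.52]]
47.45
```

View pics/a4v.png

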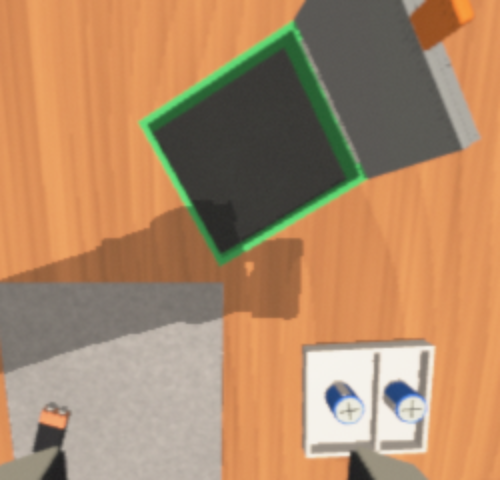

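The view shows the case at (250,145) fully open with the flap leaning back. The green rim agrees with my case pose to about 1 mm. Relay now.

```bash
python3 - <<'E'
from flap import *
O=np.array([.538,.2917]); ey=np.array([-ex[1],ex[0]])
def goL(xy,z,yaw,top):
    manip.move_pose((*xy,top),ori(yaw,14)); manip.servo_line((*xy,z),vel=.12)
goL((.443,-.118),.022,-13.5,.15)
effector.close(15); print('gap',manip.current_finger_gap())
p=np.array(manip.current_tool_pos()); p[2]=.2; manip.servo_line(p,vel=.2); print('gap',manip.current_finger_gap())
xy=O-.008*ex[:2]+.002*ey
manip.move_pose((*(xy-.03*ex[:2]),.22),ori(-18.5,14)); manip.servo_line((*(xy-.01*ex[:2]),.15),vel=.2)
manip.servo_line((*xy,.05),vel=.15); print(np.round(manip.current_force(),1))
manip.servo_line((*xy,.027),vel=.06); print(np.round(manip.current_force(),1),np.round(manip.current_tool_pos(),4))
c,im=shot('side','a5.png'); cv2.imwrite('pics/a5v.png',cv2.resize(im[60:210,130:280],(600,600)))
print(manip.current_clock())
E
```

```text
gap 0.028074999547062784
gap 0.027559362928259456
[ 0.1  0.5 -0.5]
[-0.2 -0.7 -0.5] [0.5298 0.2891 0.0264]
55.45
```

View pics/a5v.png

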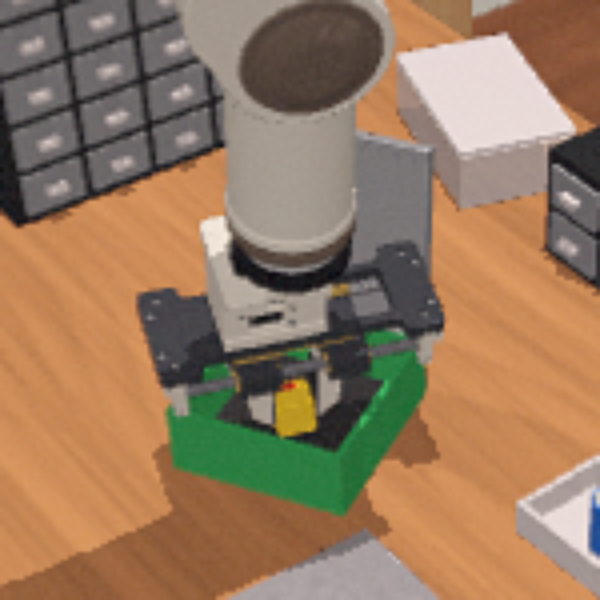

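The relay sits inside the case at (293,405), clear of the flap and walls, with no contact force. I release it and withdraw.

```bash
python3 - <<'E'
from flap import *
p=np.array(manip.current_tool_pos())
effector.open_jaws(); print(np.round(manip.current_force(),1),manip.current_finger_gap())
manip.servo_line(p+[0,0,.03],vel=.1); manip.servo_line(p+[*(-.02*ex[:2]),.13],vel=.2)
print(np.round(manip.current_force(),1))
manip.move_pose((.50,.16,.36),ori(0)); manip.sleep(.1)
c,im=shot('wrist','a6.png'); cs,ims=shot('side','a6s.png')
cv2.imwrite('pics/a6v.png',np.hstack([cv2.resize(im[0:150,200:400],(450,400),interpolation=cv2.INTER_CUBIC),cv2.resize(ims[90:200,160:250],(330,400))]))
print(manip.current_clock())
E
```

```text
[-0.4 -0.3 -0.7] 0.09154856357505914
[-1.2  0.7  0.5]
58.8
```

View pics/a6v.png

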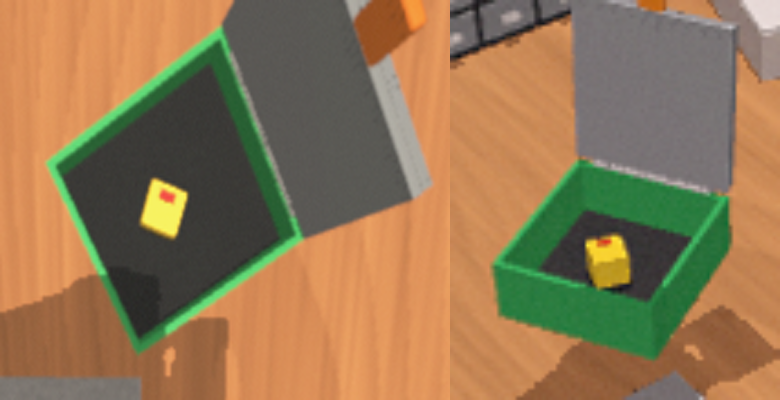

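The relay stands upright on the floor at (163,208) and the fingers cleared the walls. Now I shut the flap.

```bash
python3 - <<'E'
from flap import *
th=1.70; p=tabp(th)+[0,0,.09]
manip.move_pose(p,best(p,(CY+90,CY-90))); manip.servo_line(tabp(th),vel=.12)
effector.close(10); print('gap',manip.current_finger_gap(),np.round(manip.current_force(),1))
arc(th,0,15); 
for d in (.001,.002,.003,.004):
    manip.servo_line(tabp(0)-[0,0,d],vel=.03); f=np.array(manip.current_force()); print(d,f.round(1))
    if f[2]>8: break
print('gap',manip.current_finger_gap(),np.round(manip.current_tool_pos(),4))
effector.open_jaws(); q=np.array(manip.current_tool_pos()); manip.servo_line(q+[0,0,.12],vel=.15)
manip.move_pose((.52,.16,.36),ori(0)); manip.sleep(.2)
obs=[]; X=tabp(0,0)
for n in ('wrist','side'):
    c,im=shot(n,f'a7{n}.png'); x,y=map(int,proj(c,X)[0]); d=cv2.cvtColor(im,cv2.COLOR_BGR2HSV).astype(int)
    m=((d[...,1]>195)&(d[...,0]>5)&(d[...,0]<22)).astype(np.uint8); k=np.zeros_like(m); k[max(y-25,0):y+25,max(x-25,0):x+25]=1
    l=cv2.connectedComponentsWithStats(cv2.morphologyEx(m*k,cv2.MORPH_OPEN,np.ones((3,3)))); i=1+np.argmax(l[2][1:,4]); obs.append((c,l[3][i])); print(n,l[2][i])
print('tab',*tri(obs),manip.current_clock())
a=cv2.imread('pics/a7side.png')[110:200,150:250]; b=cv2.imread('pics/a7wrist.png')[:200,150:400]
cv2.imwrite('pics/a7v.png',np.hstack([cv2.resize(a,(400,400),interpolation=cv2.INTER_CUBIC),cv2.resize(b,(400,400))]))
E
```

```text
gap 0.019866880001378873 [ 0.1  0.1 -0.3]
1.59 [-0.5 -0.3 -0.1] 1.47 [-1.1 -1.1 -1.2] 1.36 [-0.2  0.7 -1.8] 1.25 [-0.4  0.6 -2.5] 1.13 [-1.2  2.1 -3.6] 1.02 [-0.5  1.8 -3.1] 0.91 [-0.9  2.3 -3.5] 0.79 [-0.2  3.1 -4. ] 0.68 [ 1.   4.9 -3.8] 0.57 [ 0.2  4.2 -3.6] 0.45 [-0.1  5.4 -3.4] 0.34 [-0.4  5.4 -2.2] 0.23 [-0.2  5.3 -2.3] 0.11 [-0.2  5.4 -1.5] 0.0 [-0.4  5.8 -0.9] 
0.001 [-0.1  4.9 -1.4]
0.002 [-2.8  4.2  7.6]
0.003 [-5.5  4.7 12. ]
gap 0.01966543696559556 [0.4557 0.2428 0.0362]Traceback (most recent call last):
  File "<stdin>", line 16, in <module>
    return _wrapfunc(a, 'argmax', axis=axis, out=out, **kwds)
    return bound(*args, **kwds)
ValueError: attempt to get argmax of an empty sequence
```

```bash
python3 - <<'E'
from flap import *
c,im=shot('side','a8s.png'); c2,im2=shot('scene','a8c.png'); print(manip.current_clock())
cv2.imwrite('pics/a8v.png',np.hstack([cv2.resize(im[110:210,150:250],(400,400),interpolation=cv2.INTER_CUBIC),cv2.resize(im2[130:310,130:360],(400,400))]))
# flap quad corners in the side view, seen on the shut plane
h,s,v=[a.astype(int) for a in cv2.split(cv2.cvtColor(im,cv2.COLOR_BGR2HSV))]
m=((s<50)&(v>60)).astype(np.uint8); u=proj(c,[.538,.292,.058])[0]
q=min([k for k in cv2.findContours(m,0,1)[0] if cv2.contourArea(k)>300],key=lambda k:np.linalg.norm(k.reshape(-1,2).mean(0)-u))
g=plane(c,cv2.approxPolyN(cv2.convexHull(q),4,ensure_convex=True).reshape(-1,2),.058)[:,:2]-[.538,.2917]
print(np.c_[g@ex[:2],g@[-ex[1],ex[0]]].round(4))
E
```

```text
70.5333
[[ 0.0708 -0.0695]
 [-0.0757 -0.0669]
 [-0.0734  0.0672]
 [ 0.0705  0.068 ]]
```

View pics/a8v.png

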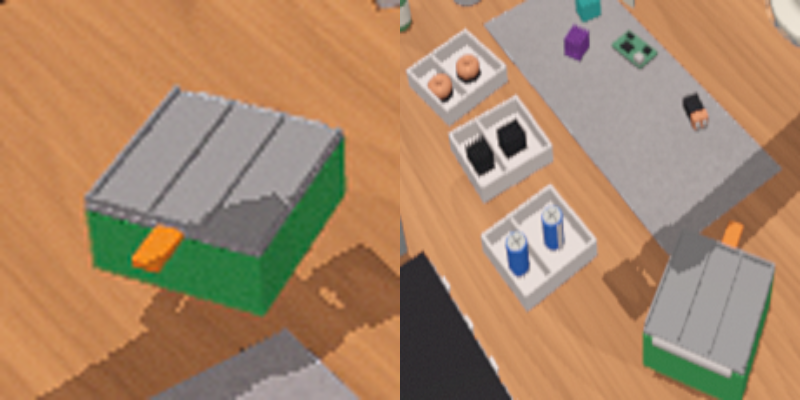

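The flap lies level on the rim with no gap in either view, its corners fit the shut plane, and all three bins are filled. I hand in.

```bash
python3 -c "
from bench import manip
print(manip.hand_in())"
```

```text
the job is handed in; nothing more can be done
None
```

I sorted the four components and handed the job in at about 71 s: capacitor, heat sink and choke stand upright in their matching bins, and the relay stands on the lower tier of the case with the flap shut over it.

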